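# Pin the sample shutter open

## Task

Two black inspection stations each have a spring-return shutter over their sample. Open the one with the green knob: swing its knob round, anticlockwise seen from above, against the spring until it is well past the yellow catch, close to its stop, and while holding it there press the knob down so that its pin drops behind the catch and the shutter stays open by itself. Leave the orange shutter closed and the wire spool and the amber jar where they stand.

Things in the scene. Friction and masses are not known exactly. Their poses are not given: they have to be found in the camera images.
- green_knob (a point): Point on the axis of the green knob, 12 mm below its top: a good grasp height. The knob is an upright cylinder, diameter 24 mm, height 40 mm, at the end of the green shutter arm, 115 mm from the pivot axis. Raised (start), its top is 106 mm above the table; pressed fully down, 16 mm lower. The arm below it (22 mm wide) has its top at 49 mm; nothing else on the station rises above 63 mm.
- green_pivot (a point): Point on the vertical pivot axis of the green shutter arm, 48 mm above the table; z is up, x runs along the station's plate from its knob side to its pivot side. The station is a fixed black plate 190 x 170 x 12 mm, its white dish hidden under the arm's green round cover (diameter 64 mm) while closed. The orange station is built alike.
- green_catch (a point): Top centre of the yellow catch, a fixed lug 33 mm high above the table, 26 mm long (radially) and 10 mm wide, under the knob's path 115 mm from the pivot, 0.99 rad from closed. The knob's raised pin (10 mm thick) passes 4 mm above it. Pressed at 0.9 to 1.07 rad the pin lands on the catch; pressed earlier it bars the way.
- green_shutter (a joint): Swing of the green shutter in rad: 0 closed, growing anticlockwise from above to a hard stop at 1.25 (72 degrees). A torsion spring pulls it back to 0, with 1.7 N at the knob when closed, 4.5 N at the stop. Between 1.09 and 1.25 the pin is past the catch and can be pressed down; let go, the shutter springs back to about 1.08, its pin resting against the catch.
- green_bolt (a joint): How far the green knob with its pin is pressed down in m: 0 raised (start), 0.016 fully down. It takes about 3 N, by friction alone, and stays where it is left.
- orange_shutter (a joint): Swing of the other shutter, with the orange knob and cover, in rad: 0 closed, to be left so.
- spool: Small spool of green wire with wooden flanges, diameter 48 mm, height 40 mm, standing on the bench; origin at the centre of its underside. Not to be moved.
- jar: Small amber glass jar with a white cap, diameter 44 mm, height 50 mm, standing on the bench; origin at the centre of its underside. Not to be moved.

How it is judged (in metres and radians):
On the way, in this order (a step that is already met when the one before it is completed fails the run):
1. the green shutter is wound past the catch and held there (value of joint green_shutter above 1.05 rad), for 0.1 s.
2. its knob is pressed down behind the catch (value of joint green_bolt above 0.011 m and value of joint green_shutter above 1 rad), for 0.1 s.
At the end, for the whole second after the job is handed in: The green shutter stands open by itself beyond 1.02 rad, at rest, with its knob pressed down more than 11 mm of its 16 mm; the orange shutter is closed (under 0.1 rad); spool and jar are within 30 mm of where they stood (value of joint green_shutter above 1.02 rad and value of joint green_bolt above 0.011 m and velocity of joint green_shutter between -0.05 and 0.05 rad/s and value of joint orange_shutter below 0.1 rad and distance of each of spool, jar from where it was at the start of the episode below 0.03 m); the robot touches nothing.
It fails at once if the orange shutter is swung more than 0.2 rad (value of joint orange_shutter above 0.2 rad).
It fails at once if the spool or the jar is pushed more than 30 mm (distance of any of spool, jar from where it was at the start of the episode above 0.03 m).
It also fails if it takes over 35 s, if anything falls off the work surface, if the arm or the gripper's body presses on something with over 40 N, if the wrist force passes 120 N, or if a joint passes its speed limit or range.

## Robot

A 6-joint arm with a two-finger parallel gripper is mounted at the origin on the work surface. World frame = base frame: x ahead of the robot, y to its left, z up, the work surface at z = 0. Lengths are in mm, angles in rad, forces in N, time in s.
With the tool pointing down it reaches from about 225 to 875 mm from the base axis. Payload 3.4 kg.
Tool frame: the origin (TCP) lies at the very end of the fingers, on their centre line; the grasp point (between the pads) lies 19 mm behind it; z points along the fingers, y is the line along which they close (so a half turn about z gives the same grasp; the last joint's range is limited). The gripper opens to 85 mm and grips with 20 to 120 N. Pads are 22 mm wide; open, the fingers measure 114 mm over their backs; the gripper's body (76 mm by 85 mm) begins 54 mm behind the grasp point. The pads swing forward as they close: fully open they stand 13 mm farther back than shut.
Start: joints at [1.061, 0.276, 1.505, -0, 1.361, -0.121], TCP at [217.989, 532.112, 231.328] pointing down, gripper open.
Joint ranges: [-2.89, 2.89], [-0.75, 2.08], [0.22, 2.7], [-1.18, 4.32], [0.11, 2.71], [-2.7, 2.7]. Speed limits (rad/s): [2.57, 2.57, 3.14, 3.14, 3.14, 3.14].

## Interface

Orientations are given as a 3x3 rotation matrix whose columns are the frame's x, y, z axes.
In Python, from plant import arm, eyes, sign_off gives the robot as it stands.
- The arm moves only by the tool move_arm, never from a script. Its argument "rows" is a list of rows, each an object of numbers: "x", "y", "z": the shift along the world's x, y, z in cm; "wx", "wy", "wz": the turn, a rotation vector about the world's x, y, z in rad. A call has 1 to 20 rows; each row shifts and turns the commanded pose from where the row before left it; what a row does not reach is not made up. A row lasts 1/8 s, in which the tool goes at most 62.5 mm and 10.7 degrees, less where a joint would pass 70% of its speed; a pose out of reach is approached as far as the arm can. A call with a gripper value outside its range is refused whole. "hand" is the closure, from -1 (fully open) to 1 (shut), set as the call begins (left out, the last holds). The fingers move at their own pace and stop on an object; the grip force is fixed at half the most. Time passes only in rows, so rows that do not move let the fingers close. It gives the time, the measured TCP pose, the force, the opening and the grip force at its end, in the units of the state.
- arm.sense(): the state, without advancing time (a new reading comes with each control period).
- eyes.capture(name): name is "scene" or "side" or "wrist"; returns (picture, depth): 400x640x3 uint8, blue, green, red; 400x640 float32, mm along the optical axis (not along the pixel's ray), 0 where there is no reading.
- eyes.camera_params(name): a dict with "fx", "fy", "cx", "cy" (pixels), "rvec" (rotation vector, rad) and "tvec" (3), from world to camera coordinates, as OpenCV has them. Camera axes: x right, y down, z forward; pixel columns grow to the right and rows downward; lengths in mm; the calibration is good to about 2 mm. A picture is of the moment at which its call begins: read the wrist's pose just before it. camera_params takes no time and is no camera call; for the wrist camera it gives the pose at the moment of the call.
- sign_off(): hands the job in; it is judged then, once.
The state is a dict: "time": time; "joint_pos": joint angles; "qd": joint speeds; "effort": joint torques, N m; "tool_pos": TCP position; "orientation": TCP orientation; "wrist_force": force on the tool from outside, world axes, zero at the start; "torque": the same for the moment, N m; "finger_gap": finger opening in mm; "grip_force": force on a finger pad.
Only numpy, scipy, OpenCV 4.12 (cv2) and the standard library are available. Lean on these libraries where they do the work, as an engineer would, in place of code of your own. Each camera call takes 0.05 s, during which the arm holds its last target. There are 200 camera calls.

## Working session

There is one attempt and no reset: what is moved stays moved. The work goes in short steps, Python scripts to look and compute and a tool call to move; the robot and the scene stay as the last step left them, time stands still between calls to the robot, and variables do not carry over. Pictures are saved under pics/ and viewed, at most 10 in all, crops included, and the job is handed in when it is done.

Besides the shell and the picture viewer there is one more tool, called after ">>>" as a command line: name --argument value ..., lists and objects as JSON in quotes. move_arm: Moves the arm, as the interface text tells. Its arguments: {"type":"object","properties":{"rows":{"type":"array"},"hand":{"type":"number"}},"required":["rows"]}

```bash
mkdir -p pics; cat > h.py <<'E'
import numpy as np, cv2
from plant import arm, eyes, sign_off
def px(name,u,v,z,cp=None):
    "intersect pixel ray with height z"
    c=cp or eyes.camera_params(name); R=cv2.Rodrigues(np.array(c['rvec'],float))[0]; t=np.array(c['tvec'],float).ravel()
    d=R.T@np.array([(u-c['cx'])/c['fx'],(v-c['cy'])/c['fy'],1]); o=-R.T@t
    return o+d*(z-o[2])/d[2]
E
python3 - <<'E'
from h import *
for n in("scene","wrist"):
    p,d=eyes.capture(n); cv2.imwrite(f"pics/{n}0.png",p); np.save(f"pics/{n}0.npy",d)
    print(n,eyes.camera_params(n))
print(arm.sense())
E
```

```text
scene {'fx': 472.3255104331421, 'fy': 472.3255104331421, 'cx': 319.78117120374407, 'cy': 200.1906439761393, 'rvec': array([ 2.13952403,  0.69874678, -0.34566194]), 'tvec': array([-402.90261162, -124.96810412, 1266.57031896])}
wrist {'fx': 336.211247898782, 'fy': 336.211247898782, 'cx': 322.1375722906973, 'cy': 201.65966387933673, 'rvec': array([-2.4149451 , -1.62000374, -0.21907369]), 'tvec': array([-574.51678992,  -33.34659808,  378.90123332])}
{'time': 0.1, 'joint_pos': array([ 1.06101087e+00,  2.76520342e-01,  1.50601035e+00,  2.10774769e-05,
        1.36070968e+00, -1.20973006e-01]), 'qd': array([-0.00074097, -0.00039654, -0.00339722, -0.00043931, -0.00116266,
       -0.00070837]), 'effort': array([ 2.12283179e-03, -4.17696834e+01, -2.46405351e+01, -2.16806793e-04,
        5.77975225e-03, -1.03966627e-05]), 'tool_pos': array([217.72632364, 531.67026258, 230.53120521]), 'orientation': array([[-9.25358139e-01,  3.79093180e-01, -8.22059729e-04],
       [ 3.79094008e-01,  9.25357063e-01, -1.42814436e-03],
       [ 2.19298988e-04, -1.63318292e-03, -9.99998642e-01]]), 'wrist_force': array([-0.75289135,  0.14440788,  0.09262152]), 'torque': array([ 0.01503037, -0.00602632, -0.06182101]), 'grip_force': 0.0, 'finger_gap': 85.07397210510695}
```

View pics/scene0.png

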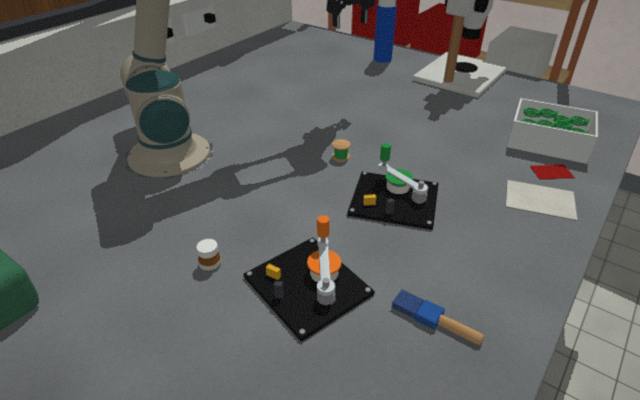

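View pics/wrist0.png

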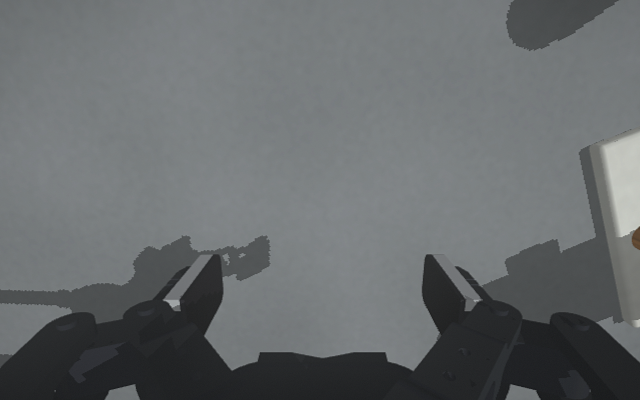

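The scene view shows the green station around (395,195), with its knob top near (385,146), pivot (420,188) and yellow catch (370,200). The spool is near (341,150). The wrist view shows only bench and shadows. I'll enlarge the green station next.

```bash
python3 - <<'E'
import cv2
p=cv2.imread("pics/scene0.png")[130:235,320:460]
cv2.imwrite("pics/c1.png",cv2.resize(p,None,fx=5.5,fy=5.5,interpolation=cv2.INTER_CUBIC))
E
```

```text
(no output)
```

View pics/c1.png

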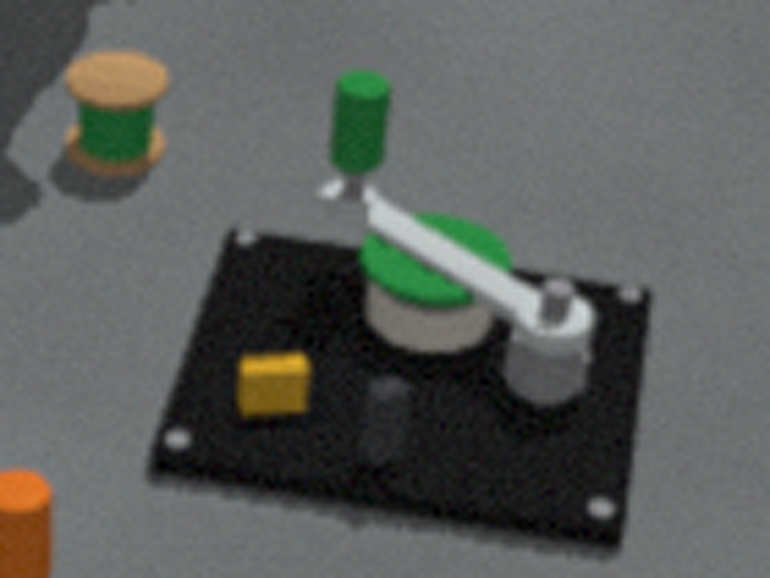

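The enlarged crop gives, in full-image pixels: knob top (386.0,145.3), pivot post top (421.5,182.2), catch top (369.8,196) and spool top (341.3,144.2).

```bash
python3 - <<'E'
from h import *
P={k:px("scene",*v) for k,v in dict(knob=(386,145.3,106),piv=(421.5,182.2,63),catch=(369.8,196,33),spool=(341.3,144.2,40),jar=(207,245,50),oknob=(323,219,106),opiv=(326,283,63)).items()}
for i,(u,v) in enumerate([(230,238),(650,295),(615,540),(155,470)]): P[f'c{i}']=px("scene",320+u/5.5,130+v/5.5,12)
for k,v in P.items(): print(k,v.round(1))
r=P['knob']-P['piv'];c=P['catch']-P['piv']
print(np.hypot(*r[:2]),np.hypot(*c[:2]),np.arctan2(r[1],r[0]),np.arctan2(c[1],c[0]))
E
```

```text
knob [528.7 220.  106. ]
piv [639.  192.9  63. ]
catch [553.5 116.5  33. ]
spool [381.7 255.4  40. ]
jar [ 392.6 -221.9   50. ]
oknob [566.7 -81.3 106. ]
opiv [ 641.6 -175.8   63. ]
c0 [475.3 209.2  12. ]
c1 [647.  279.9  12. ]
c2 [706.1 121.7  12. ]
c3 [538.7  52.3  12. ]
113.58779054482602 114.66638041398468 2.9007581710534853 -2.41313661796259
```

>>> move_arm --rows '[{"x": 2.6, "y": -2.6, "z": -0.5, "wz": 0.01}, {"x": 2.6, "y": -2.6, "z": -0.5, "wz": 0.01}, {"x": 2.6, "y": -2.6, "z": -0.5, "wz": 0.01}, {"x": 2.6, "y": -2.6, "z": -0.5, "wz": 0.01}, {"x": 2.6, "y": -2.6, "z": -0.5, "wz": 0.01}, {"x": 2.6, "y": -2.6, "z": -0.5, "wz": 0.01}, {"x": 2.6, "y": -2.6, "z": -0.5, "wz": 0.01}, {"x": 2.6, "y": -2.6, "z": -0.5, "wz": 0.01}, {"x": 2.6, "y": -2.6, "z": -0.5, "wz": 0.01}, {"x": 2.6, "y": -2.6, "z": -0.5, "wz": 0.01}, {"x": 2.6, "y": -2.6, "z": -0.5, "wz": 0.02}, {"x": 2.5, "y": -2.6, "z": -0.5, "wz": 0.02}, {}, {}]' --hand -1

```text
validation failed for argument at $.ro...
```

```bash
python3 - <<'E'
from h import *
s=arm.sense();print(s['time'],s['tool_pos'],s['joint_pos'],s['orientation'][:,1])
c=eyes.camera_params("wrist")
p,d=eyes.capture("wrist"); cv2.imwrite("pics/w1.png",p)
np.save("pics/w1.npy",np.array([c['fx'],c['cx'],c['cy'],*np.ravel(c['rvec']),*np.ravel(c['tvec'])]))
E
```

```text
0.1 [217.72632364 531.67026258 230.53120521] [ 1.06101087e+00  2.76520342e-01  1.50601035e+00  2.10774769e-05
  1.36070968e+00 -1.20973006e-01] [ 0.37909318  0.92535706 -0.00163318]
```

View pics/w1.png

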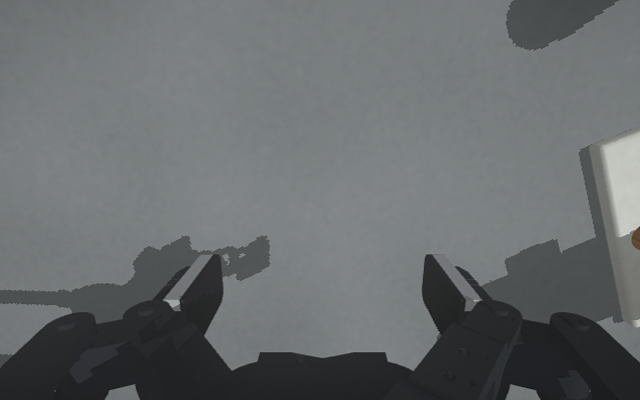

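The arm did not move: the call was refused by validation, and the picture is unchanged. Empty rows are the likely cause, so I'll give explicit zeros.

>>> move_arm --rows '[{"x": 2.6, "y": -2.6, "z": -0.5, "wz": 0.01}, {"x": 2.6, "y": -2.6, "z": -0.5, "wz": 0.01}, {"x": 2.6, "y": -2.6, "z": -0.5, "wz": 0.01}, {"x": 2.6, "y": -2.6, "z": -0.5, "wz": 0.01}, {"x": 2.6, "y": -2.6, "z": -0.5, "wz": 0.01}, {"x": 2.6, "y": -2.6, "z": -0.5, "wz": 0.01}, {"x": 2.6, "y": -2.6, "z": -0.5, "wz": 0.01}, {"x": 2.6, "y": -2.6, "z": -0.5, "wz": 0.01}, {"x": 2.6, "y": -2.6, "z": -0.5, "wz": 0.01}, {"x": 2.6, "y": -2.6, "z": -0.5, "wz": 0.01}, {"x": 2.6, "y": -2.6, "z": -0.5, "wz": 0.02}, {"x": 2.5, "y": -2.6, "z": -0.5, "wz": 0.02}, {"x": 0}, {"x": 0}]' --hand -1

```text
validation failed for argument at $.ro...
```

>>> move_arm --rows '[{"x": 2.6, "y": -2.6, "z": -0.5, "wx": 0, "wy": 0, "wz": 0.01}]' --hand -1

```text
time: 0.28
tool_pos: [243.2, 507.2, 226.1]
orientation: [[-0.93, 0.367, -0.0], [0.367, 0.93, 0.001], [0.001, 0.001, -1.0]]
wrist_force: [1.2, -0.0, 0.2]
finger_gap: 85.4
grip_force: 0.0
```

>>> move_arm --rows '[{"x": 2.6, "y": -2.6, "z": -0.5, "wx": 0, "wy": 0, "wz": 0.01}, {"x": 2.6, "y": -2.6, "z": -0.5, "wx": 0, "wy": 0, "wz": 0.01}, {"x": 2.6, "y": -2.6, "z": -0.5, "wx": 0, "wy": 0, "wz": 0.01}, {"x": 2.6, "y": -2.6, "z": -0.5, "wx": 0, "wy": 0, "wz": 0.01}, {"x": 2.6, "y": -2.6, "z": -0.5, "wx": 0, "wy": 0, "wz": 0.01}, {"x": 2.6, "y": -2.6, "z": -0.5, "wx": 0, "wy": 0, "wz": 0.01}, {"x": 2.6, "y": -2.6, "z": -0.5, "wx": 0, "wy": 0, "wz": 0.01}, {"x": 2.6, "y": -2.6, "z": -0.5, "wx": 0, "wy": 0, "wz": 0.01}, {"x": 2.6, "y": -2.6, "z": -0.5, "wx": 0, "wy": 0, "wz": 0.01}, {"x": 2.6, "y": -2.6, "z": -0.5, "wx": 0, "wy": 0, "wz": 0.02}, {"x": 2.5, "y": -2.6, "z": -0.5, "wx": 0, "wy": 0, "wz": 0.02}, {"x": 0, "y": 0, "z": 0, "wx": 0, "wy": 0, "wz": 0}, {"x": 0, "y": 0, "z": 0, "wx": 0, "wy": 0, "wz": 0}]'

```text
time: 1.9
tool_pos: [528.4, 220.3, 171.0]
orientation: [[-0.969, 0.247, -0.001], [0.247, 0.969, 0.0], [0.001, 0.0, -1.0]]
wrist_force: [-0.5, 0.5, -0.3]
finger_gap: 85.6
grip_force: 0.0
```

```bash
python3 - <<'E'
from h import *
s=arm.sense();print(s['time'],s['tool_pos'],s['joint_pos'],s['orientation'][:,1],s['wrist_force'])
c=eyes.camera_params("wrist")
p,d=eyes.capture("wrist"); cv2.imwrite("pics/w2.png",p)
import pickle;pickle.dump(c,open("pics/w2.pkl","wb"))
E
```

```text
1.9 [528.3662241  220.31948742 171.03086875] [ 2.73019078e-01  3.12258394e-01  1.60690129e+00  8.47544874e-04
  1.22362279e+00 -1.04867335e+00] [2.46815596e-01 9.69062460e-01 9.70501950e-05] [-0.5430002   0.51090514 -0.29140945]
```

View pics/w2.png

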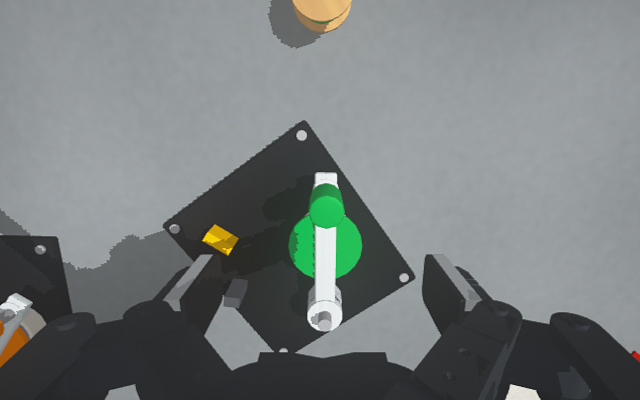

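The wrist view shows the green knob's top disc around (327,211), the pivot post top around (324,323) and the yellow catch top around (224,237).

```bash
python3 - <<'E'
from h import *; import pickle
c=pickle.load(open("pics/w2.pkl","rb"))
p=cv2.imread("pics/w2.png"); crop=cv2.resize(p[165:345,190:390],None,fx=3,fy=3,interpolation=cv2.INTER_CUBIC); cv2.imwrite("pics/c2.png",crop)
for n,a in dict(knob=(327,211,106),piv=(324,323,63),catch=(224,237,33)).items(): print(n,px("wrist",*a,cp=c).round(1))
E
```

```text
knob [524.4 225.  106. ]
piv [634.4 195.4  63. ]
catch [547.2 125.6  33. ]
```

View pics/c2.png

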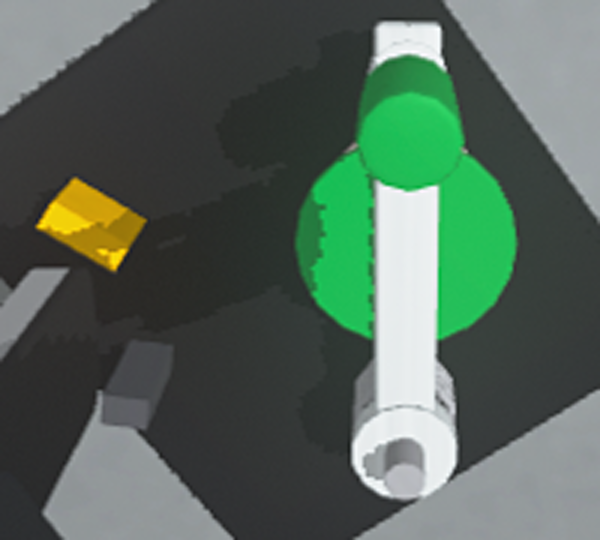

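The crop confirms the knob top at (327,212) and the post top at (325,325). Combining both views, I put the knob at about (526,223) and the pivot at (637,194), with a closed angle of 2.885. Next I descend and grip.

>>> move_arm --rows '[{"x": -0.12, "y": 0.13, "z": -2.4, "wx": 0, "wy": 0, "wz": 0}, {"x": -0.12, "y": 0.13, "z": -2.4, "wx": 0, "wy": 0, "wz": 0}, {"x": 0, "y": 0, "z": -2.4, "wx": 0, "wy": 0, "wz": 0}, {"x": 0, "y": 0, "z": -2.4, "wx": 0, "wy": 0, "wz": 0}, {"x": 0, "y": 0, "z": 0, "wx": 0, "wy": 0, "wz": 0}]'

```text
time: 2.58
tool_pos: [524.3, 223.2, 74.0]
orientation: [[-0.97, 0.245, -0.004], [0.245, 0.97, -0.001], [0.004, -0.002, -1.0]]
wrist_force: [-0.5, -0.0, 0.3]
finger_gap: 85.4
grip_force: 0.0
```

>>> move_arm --rows '[{"x": 0, "y": 0, "z": 0, "wx": 0, "wy": 0, "wz": 0}, {"x": 0, "y": 0, "z": 0, "wx": 0, "wy": 0, "wz": 0}, {"x": 0, "y": 0, "z": 0, "wx": 0, "wy": 0, "wz": 0}, {"x": 0, "y": 0, "z": 0, "wx": 0, "wy": 0, "wz": 0}, {"x": 0, "y": 0, "z": 0, "wx": 0, "wy": 0, "wz": 0}, {"x": 0, "y": 0, "z": 0, "wx": 0, "wy": 0, "wz": 0}]' --hand 1

```text
time: 3.32
tool_pos: [527.0, 223.0, 75.7]
orientation: [[-0.969, 0.246, 0.001], [0.246, 0.969, 0.001], [-0.001, 0.001, -1.0]]
wrist_force: [0.9, 1.2, 2.4]
finger_gap: 22.3
grip_force: 58.7
```

```bash
python3 - <<'E'
from h import *
s=arm.sense();print(s['time'],s['tool_pos'],s['wrist_force'],s['finger_gap'],s['grip_force'])
p,d=eyes.capture("scene"); cv2.imwrite("pics/s3.png",cv2.resize(p[90:240,310:470],None,fx=4,fy=4,interpolation=cv2.INTER_CUBIC))
E
```

```text
3.325 [527.02379731 223.03615793  75.74758505] [0.8669034  1.19222728 2.41399421] 22.287249228034007 58.72772455215454
```

View pics/s3.png

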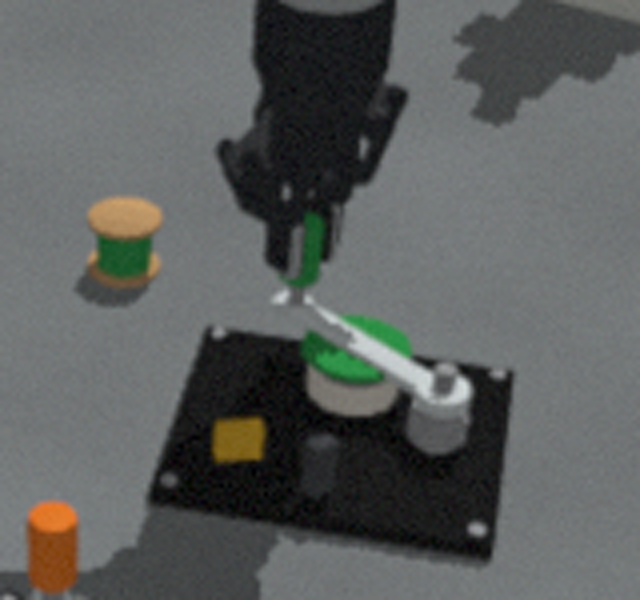

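The scene crop shows the fingers closed on the green knob, with the shutter still closed. The spool at the left is untouched. Next I work out the arc increments.

```bash
python3 -c "
import numpy as np
a=2.885+np.arange(13)*.1
p=np.c_[np.cos(a),np.sin(a)]*11.5
print(np.diff(p,axis=0).round(2).tolist())"
```

```text
[[-0.24, -1.13], [-0.12, -1.14], [-0.01, -1.15], [0.11, -1.14], [0.22, -1.13], [0.33, -1.1], [0.44, -1.06], [0.54, -1.01], [0.64, -0.95], [0.73, -0.88], [0.82, -0.81], [0.9, -0.72]]
```

>>> move_arm --rows '[{"x": -0.24, "y": -1.13, "z": 0.1, "wx": 0, "wy": 0, "wz": 0.1}, {"x": -0.12, "y": -1.14, "z": 0, "wx": 0, "wy": 0, "wz": 0.1}, {"x": -0.01, "y": -1.15, "z": 0, "wx": 0, "wy": 0, "wz": 0.1}, {"x": 0.11, "y": -1.14, "z": 0, "wx": 0, "wy": 0, "wz": 0.1}, {"x": 0.22, "y": -1.13, "z": 0, "wx": 0, "wy": 0, "wz": 0.1}, {"x": 0.33, "y": -1.1, "z": 0, "wx": 0, "wy": 0, "wz": 0.1}, {"x": 0, "y": 0, "z": 0, "wx": 0, "wy": 0, "wz": 0}]'

```text
time: 4.25
tool_pos: [530.3, 155.3, 75.9]
orientation: [[-0.94, -0.342, 0.001], [-0.342, 0.94, 0.002], [-0.002, 0.001, -1.0]]
wrist_force: [2.3, 4.9, -3.9]
finger_gap: 22.1
grip_force: 58.9
```

>>> move_arm --rows '[{"x": 0.44, "y": -1.06, "z": 0, "wx": 0, "wy": 0, "wz": 0.1}, {"x": 0.54, "y": -1.01, "z": 0, "wx": 0, "wy": 0, "wz": 0.1}, {"x": 0.64, "y": -0.95, "z": 0, "wx": 0, "wy": 0, "wz": 0.1}, {"x": 0.73, "y": -0.88, "z": 0, "wx": 0, "wy": 0, "wz": 0.1}, {"x": 0.82, "y": -0.81, "z": 0, "wx": 0, "wy": 0, "wz": 0.1}, {"x": 0.9, "y": -0.72, "z": 0, "wx": 0, "wy": 0, "wz": 0.1}, {"x": 0, "y": 0, "z": 0, "wx": 0, "wy": 0, "wz": 0}, {"x": 0, "y": 0, "z": 0, "wx": 0, "wy": 0, "wz": 0}]'

```text
time: 5.25
tool_pos: [569.9, 102.4, 75.9]
orientation: [[-0.583, -0.812, -0.001], [-0.812, 0.583, 0.003], [-0.002, 0.002, -1.0]]
wrist_force: [0.9, 5.2, -1.4]
finger_gap: 22.4
grip_force: 59.1
```

```bash
python3 - <<'E'
from h import *
s=arm.sense();print(s['time'],s['tool_pos'],s['joint_pos'],s['wrist_force'],s['torque'])
d=s['tool_pos'][:2]-[637,194]; print(np.hypot(*d),np.arctan2(*d[::-1])%(2*np.pi)-2.885)
p,_=eyes.capture("scene"); a=p[90:240,310:470]
p,_=eyes.capture("side"); cv2.imwrite("pics/s4.png",np.hstack([cv2.resize(a,(400,375),interpolation=cv2.INTER_CUBIC),cv2.resize(p,(400,375))]))
E
```

```text
5.25 [569.93885797 102.42416013  75.93850215] [ 0.05561991  0.40800656  1.721303    0.00382305  1.01284861 -2.46499951] [ 0.86419557  5.20893864 -1.42399858] [ 0.96011444 -0.2445188  -0.23030653]
113.5047629803774 1.195311343753863
```

View pics/s4.png

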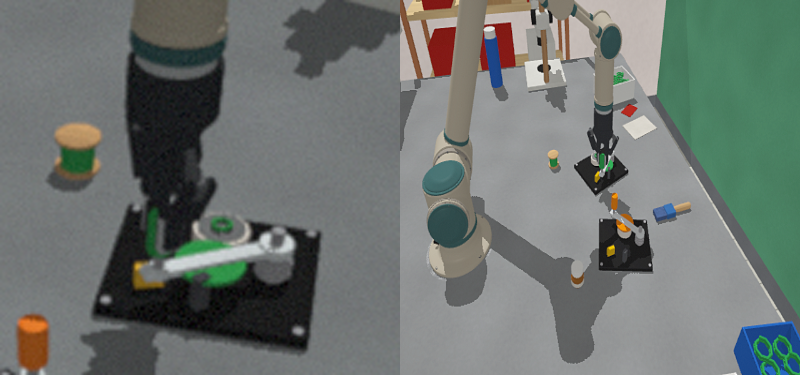

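The left half shows the shutter swung open, the dish uncovered and the arm end past the yellow catch. The side view shows the orange station, spool and jar undisturbed. The tool angle is about 1.195, so I press down.

>>> move_arm --rows '[{"x": 0, "y": 0, "z": -0.3, "wx": 0, "wy": 0, "wz": 0}, {"x": 0, "y": 0, "z": -0.3, "wx": 0, "wy": 0, "wz": 0}, {"x": 0, "y": 0, "z": -0.3, "wx": 0, "wy": 0, "wz": 0}, {"x": 0, "y": 0, "z": -0.3, "wx": 0, "wy": 0, "wz": 0}, {"x": 0, "y": 0, "z": -0.3, "wx": 0, "wy": 0, "wz": 0}, {"x": 0, "y": 0, "z": -0.15, "wx": 0, "wy": 0, "wz": 0}, {"x": 0, "y": 0, "z": 0, "wx": 0, "wy": 0, "wz": 0}]'

```text
time: 6.22
tool_pos: [570.1, 102.3, 60.3]
orientation: [[-0.583, -0.812, 0.0], [-0.812, 0.583, 0.003], [-0.002, 0.002, -1.0]]
wrist_force: [0.9, 5.7, 2.9]
finger_gap: 22.2
grip_force: 59.6
```

>>> move_arm --rows '[{"x": -0.31, "y": 0.22, "z": -0.05, "wx": 0, "wy": 0, "wz": -0.033}, {"x": -0.3, "y": 0.22, "z": 0, "wx": 0, "wy": 0, "wz": -0.033}, {"x": -0.3, "y": 0.22, "z": 0, "wx": 0, "wy": 0, "wz": -0.033}, {"x": 0, "y": 0, "z": 0, "wx": 0, "wy": 0, "wz": 0}]'

```text
time: 6.72
tool_pos: [561.6, 109.2, 60.2]
orientation: [[-0.661, -0.751, 0.002], [-0.751, 0.661, 0.003], [-0.004, 0.0, -1.0]]
wrist_force: [0.3, 6.7, 4.5]
finger_gap: 22.7
grip_force: 59.8
```

>>> move_arm --rows '[{"x": -0.15, "y": 0.13, "z": 0, "wx": 0, "wy": 0, "wz": -0.02}, {"x": 0, "y": 0, "z": 0, "wx": 0, "wy": 0, "wz": 0}]'

```text
time: 6.98
tool_pos: [560.2, 110.5, 60.2]
orientation: [[-0.675, -0.738, 0.002], [-0.738, 0.675, 0.003], [-0.004, 0.001, -1.0]]
wrist_force: [0.9, 7.1, 4.5]
finger_gap: 22.6
grip_force: 59.8
```

>>> move_arm --rows '[{"x": 0, "y": 0, "z": 0, "wx": 0, "wy": 0, "wz": 0}, {"x": 0, "y": 0, "z": 0, "wx": 0, "wy": 0, "wz": 0}, {"x": 0, "y": 0, "z": 0, "wx": 0, "wy": 0, "wz": 0}, {"x": 0, "y": 0, "z": 0, "wx": 0, "wy": 0, "wz": 0}, {"x": 0, "y": 0, "z": 0, "wx": 0, "wy": 0, "wz": 0}, {"x": 0, "y": 0, "z": 0, "wx": 0, "wy": 0, "wz": 0}]' --hand -1

```text
time: 7.72
tool_pos: [559.6, 108.3, 59.3]
orientation: [[-0.673, -0.739, -0.0], [-0.739, 0.673, -0.0], [0.0, 0.0, -1.0]]
wrist_force: [-0.3, -0.4, 0.5]
finger_gap: 85.6
grip_force: 0.0
```

>>> move_arm --rows '[{"x": 0, "y": 0, "z": 1, "wx": 0, "wy": 0, "wz": 0}, {"x": 0, "y": 0, "z": 2, "wx": 0, "wy": 0, "wz": 0}, {"x": 0, "y": 0, "z": 3, "wx": 0, "wy": 0, "wz": 0}, {"x": 0, "y": 0, "z": 3, "wx": 0, "wy": 0, "wz": 0}, {"x": 0, "y": 0, "z": 3, "wx": 0, "wy": 0, "wz": 0}, {"x": 0, "y": 0, "z": 0, "wx": 0, "wy": 0, "wz": 0}]'

```text
time: 8.48
tool_pos: [561.5, 108.6, 182.6]
orientation: [[-0.673, -0.739, 0.007], [-0.739, 0.673, 0.0], [-0.005, -0.005, -1.0]]
wrist_force: [-0.3, 0.6, -0.9]
finger_gap: 85.7
grip_force: 0.0
```

```bash
python3 - <<'E'
from h import *
p,_=eyes.capture("scene"); a=p[90:240,310:470]
p,d=eyes.capture("wrist"); cv2.imwrite("pics/s5.png",np.hstack([cv2.resize(a,(400,375),interpolation=cv2.INTER_CUBIC),cv2.resize(p[:,120:520],(400,375))]))
c=eyes.camera_params("wrist"); R=cv2.Rodrigues(np.array(c['rvec']))[0]; t=np.ravel(c['tvec'])
h=cv2.cvtColor(p,cv2.COLOR_BGR2HSV); m=(cv2.inRange(h,(45,120,40),(75,255,255))>0)&(d>0)
v,u=np.nonzero(m); z=d[m]; X=np.c_[(u-c['cx'])/c['fx']*z,(v-c['cy'])/c['fy']*z,z]; W=(X-t)@R
k=W[W[:,2]>70]; top=np.percentile(k[:,2],90); q=k[k[:,2]>top-3]; m=q.mean(0); e=m[:2]-[637,194]
print(len(k),top,m,np.hypot(*e),np.arctan2(*e[::-1])%(2*np.pi)-2.885, arm.sense()['time'])
E
```

```text
895 89.4132723941719 [556.64280155 110.2786503   88.56835606] 116.04543824375781 1.0624912419123786 8.575
```

View pics/s5.png

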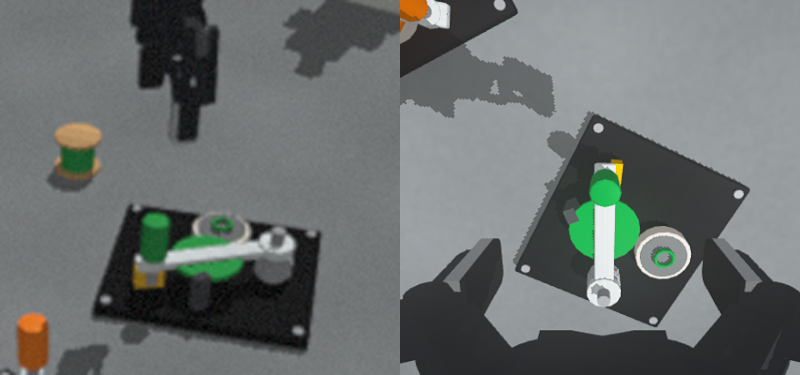

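Both views show the shutter standing open with the arm just past the catch. The knob top is at about 89–90 mm, so it is fully pressed, and the gripper is clear of everything.

```bash
python3 -c "
from plant import sign_off
print(sign_off())"
```

```text
the job is handed in; nothing more can be done
None
```

The job is handed in: the green shutter stands open by itself at about 1.06–1.08 rad with its knob pressed fully down behind the catch, and the orange shutter, spool and jar were not touched; no verdict was shown.

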